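# Present the mandarin dish over the serving board

## Robot

A 7-joint arm with a two-finger parallel gripper is mounted at the origin on a cart in front of the work surface, level with it; the furniture and walls round the work are solid. World frame = base frame: x ahead of the robot, y to its left, z up, the work surface at z = 0. Lengths are in m, angles in rad, forces in N, time in s.
With the tool pointing down it reaches from about 0.425 to 0.875 m from the base axis. Payload 4.7 kg.
Tool frame: the origin (TCP) lies between the finger pads; the fingertips stand 14 mm ahead of it and the grasp point (between the pads) lies 5 mm behind it; z points along the fingers, y is the line along which they close (so a half turn about z gives the same grasp; the last joint's range is limited). The gripper opens to 87 mm and grips with 3 to 60 N. Pads are 19 mm wide; open, the fingers measure 117 mm over their backs; the gripper's body (75 mm by 190 mm) begins 51 mm behind the grasp point.
Start: joints at [-1.15, 0.321, -0.07, 1.45, 0.023, 1.371, -0.057], TCP at [0.257, 0.597, 0.237] pointing down, gripper open.
Joint ranges: [-2.86, 2.86], [-0.3, 2.09], [-1.38, 1.24], [0.06, 2.45], [-1.56, 4.7], [0.09, 2.05], [-2.69, 2.69]. Speed limits (rad/s): [2.57, 2.57, 3.14, 3.14, 3.14, 3.14, 3.14].

## Interface

Orientations are given as a rotation vector (axis times angle).
In Python, from bench import ctrl gives the robot as it stands.
- The arm moves only by the tool step_arm, never from a script. Its argument "commands" is a list of rows, each an object with "travel": the shift along the tool's x, y, z in m, a list of three; "turn": the turn, a rotation vector about the tool's x, y, z in degrees, a list of three. A call has 1 to 5 rows; each row is the pose to reach, as a shift and turn from the pose commanded when the call began, along the tool's axes at that moment; what a row does not reach only later rows make up. A row lasts 1/10 s, in which the tool goes at most 50 mm and 8.59 degrees, less where a joint would pass 70% of its speed; a pose out of reach is approached as far as the arm can. A call with a gripper value outside its range is refused whole. "gripper" is the opening, from 0 (shut) to 1 (fully open), set as the call begins (left out, the last holds). The fingers move at their own pace and stop on an object; "force" is the grip in N (left out, the last holds). Time passes only in rows, so rows that repeat a pose let the fingers close. It gives the time, the measured TCP pose, the force, the opening and the grip force at its end, in the units of the state.
- ctrl.get_state(): the state, without advancing time (a new reading comes with each control period).
- ctrl.get_image(name): name is "side" or "top" or "wrist"; returns the picture (400x640x3 uint8, red, green, blue); there is no depth.
- ctrl.camera_model(name): a dict with "fx", "fy", "cx", "cy" (pixels), "R" (3x3) and "t" (3): a world point X has camera coordinates R X + t; the wrist camera has in their place "T_tool_cam" (4x4, takes a point from camera to tool coordinates, whose origin is the TCP and whose axes are the flange's). Camera axes: x right, y down, z forward; pixel columns grow to the right and rows downward; lengths in m; the calibration is good to about 2 mm. A picture is of the moment at which its call begins: read the wrist's pose just before it. camera_model takes no time and is no camera call.
- ctrl.close_job(): hands the job in; it is judged then, once.
The state is a dict: "time": time; "joint_positions": joint angles; "qd": joint speeds; "joint_torque": joint torques, N m; "position": TCP position; "tool_rot": TCP orientation; "ft_force": force on the tool from outside, world axes, zero at the start; "torque": the same for the moment, N m; "grip_width": opening from 0.0 (shut) to 1.0 (fully open); "grip_force": force on a finger pad.
Only numpy, scipy, OpenCV 4.12 (cv2) and the standard library are available. Lean on these libraries where they do the work, as an engineer would, in place of code of your own. Each camera call takes 0.05 s, during which the arm holds its last target. There are 200 camera calls.

## Task

Take the small dish by its overhead grip and lift it, level, off the freely turning lazy Susan; only once it is clear in the air, turn it about a quarter turn so that its carrying bow runs parallel to the two rails of the serving board, and bring it centred over the board. Keep the dish level and the loose mandarin in the middle of it all the way, do not touch the fruit, and leave the two jars and the timer where they stand. Finish while still holding the dish up over the board: steady, level, about a hand's breadth (roughly 10 cm) above the board, not set down and not let go.

Things in the scene. Friction and masses are not known exactly. Their poses are not given: they have to be found in the camera images.
- lazy_susan: round wooden turntable, 180 mm across, its top 30 mm above the worktop; spins freely about its vertical axis when anything on it is pushed (fixed in place otherwise). Origin on the axis at worktop level, z up. Carries the dish, which stands 10 to 25 mm off the axis
- dish: white round dished plate, 140 mm across, 25 mm high at the rim, almost flat inside to 50 mm radius, about 0.25 kg (0.2 to 0.33); two lugs across from each other (170 mm over both) carry a thin steel bow over it. Origin: centre of the underside; its x axis runs along the bow from lug to lug, z is up. At the start its bow points roughly away from the robot
- dish_grip (a point): centre of the flat-sided wooden grip bar at the top of the bow, 120 mm above the dish's underside, straight above the middle; the bar is 72 mm long along the dish's x, 16 mm thick along the dish's y (pinch it across this), 22 mm high; axes as the dish
- dish_center (a point): point on the dish's centre axis 30 mm above its underside: about where the mandarin's centre is when centred
- mandarin_center (a point): centre of the loose mandarin (about 50 mm across, 44 mm high, 0.05 kg) that lies in the middle of the dish, its top about 52 mm above the dish's underside; it is round, lies loose and rolls like a ball when the dish is tilted or jerked
- board: fixed wooden serving board, 200 mm long along its y, 172 mm wide along its x, top face 16 mm above the worktop, with a low rail along each long side up to 29 mm, 150 mm apart inside: the dish would fit between them only with its bow along the board's y. Origin: centre of the underside, z up
- jam_jar: jar of dark jam with black cap, 57 mm across, 70 mm high, standing on the worktop left of the turntable; origin at the centre of its underside, z up
- mustard_jar: jar of mustard with yellow cap, 60 mm across, 80 mm high, standing on the worktop behind the turntable; origin at the centre of its underside
- timer: round kitchen timer with red dial, 68 mm across, 53 mm high, on the worktop further left; origin at the centre of its underside
Not all that is in view belongs to the job. Leave any turquoise look-alike of the part that bears mandarin_center alone.

How it is judged:
By the outcome, as a careful person would: the job done as asked, in the order asked, and still so for the second after the job is handed in, while the arm keeps its last pose, push and grip.
It also fails if it takes over 51 s, if anything falls off the work surface, if the arm or the gripper's body presses on something with over 40 N, if the wrist force passes 120 N, or if a joint passes its speed limit or range.

## Working session

There is one attempt and no reset: what is moved stays moved. The work goes in short steps, Python scripts to look and compute and a tool call to move; the robot and the scene stay as the last step left them, time stands still between calls to the robot, and variables do not carry over. Pictures are saved under pics/ and viewed, at most 10 in all, crops included, and the job is handed in when it is done.

Besides the shell and the picture viewer there is one more tool, called after "Call:" by a JSON object that holds its "method" and its "body". step_arm: Moves the arm, as the interface text tells. Its arguments: {"type":"object","properties":{"commands":{"type":"array"},"gripper":{"type":"number"},"force":{"type":"number"}},"required":["commands"]}

```bash
mkdir -p pics
cat > h.py <<'E'
import numpy as np, cv2
from scipy.spatial.transform import Rotation as Rn
from bench import ctrl
def save(n,f):
    im=ctrl.get_image(n); cv2.imwrite('pics/'+f,im[:,:,::-1]); return im
def cam(n,st=None):
    m=ctrl.camera_model(n)
    if n=='wrist':
        T=np.eye(4); T[:3,:3]=Rn.from_rotvec(st['tool_rot']).as_matrix(); T[:3,3]=st['position']
        C=np.linalg.inv(T@np.array(m['T_tool_cam'])); R,t=C[:3,:3],C[:3,3]
    else: R,t=np.array(m['R']),np.array(m['t']).ravel()
    return m['fx'],m['fy'],m['cx'],m['cy'],R,t
def ray(c,u,v):
    fx,fy,cx,cy,R,t=c; d=R.T@np.array([(u-cx)/fx,(v-cy)/fy,1]); return -R.T@t,d/np.linalg.norm(d)
def onz(c,u,v,z):
    o,d=ray(c,u,v); return o+d*(z-o[2])/d[2]
def tri(rs):
    A=sum(np.eye(3)-np.outer(d,d) for o,d in rs); b=sum((np.eye(3)-np.outer(d,d))@o for o,d in rs)
    x=np.linalg.solve(A,b); return x,[np.linalg.norm(np.cross(x-o,d)) for o,d in rs]
def proj(c,X):
    fx,fy,cx,cy,R,t=c; p=R@np.array(X)+t; return fx*p[0]/p[2]+cx,fy*p[1]/p[2]+cy
E
python3 - <<'E'
from h import *
s=ctrl.get_state(); print(s)
for n in('top','side'):
    save(n,n+'0.png'); c=cam(n); print(n,-c[4].T@c[5])
print(ctrl.camera_model('wrist')); save('wrist','w0.png')
E
```

```text
{'time': 0.0, 'joint_positions': array([-1.1499111 ,  0.32181925, -0.07003675,  1.45168201,  0.02265577,
        1.37078121, -0.05688832]), 'qd': array([ 0.0007819 ,  0.00209678, -0.00032419,  0.00124614,  0.00083046,
       -0.00259635,  0.0005    ]), 'joint_torque': array([-4.12465515e-04, -4.91285741e+01, -4.03520074e-01, -3.12522054e+01,
       -6.37146877e-02,  4.38310322e-02,  1.78518139e-04]), 'position': array([0.25706076, 0.59643865, 0.23546004]), 'tool_rot': array([-6.34523416e-01, -3.07662148e+00,  2.97201115e-03]), 'ft_force': array([0.43912883, 0.22752261, 0.97401579]), 'torque': array([ 0.01487756, -0.02917306, -0.02794073]), 'grip_force': 0.0, 'grip_width': 0.9965902030844302}
top [0.39173687 0.0459057  1.60247814]
side [ 0.46392671 -1.29373299  0.94125067]
{'fx': 339.65029599022824, 'fy': 339.65029599022824, 'cx': 315.6155871459218, 'cy': 199.97212341657882, 'T_tool_cam': array([[ 5.68703702e-04, -9.60336594e-01, -2.78842791e-01,
         7.63985981e-02],
       [ 9.99999478e-01,  7.82724077e-04, -6.56194725e-04,
         1.74994482e-04],
       [ 8.48424774e-04, -2.78842272e-01,  9.60336539e-01,
        -1.48268473e-01],
       [ 0.00000000e+00,  0.00000000e+00,  0.00000000e+00,
         1.00000000e+00]])}
```

View pics/top0.png

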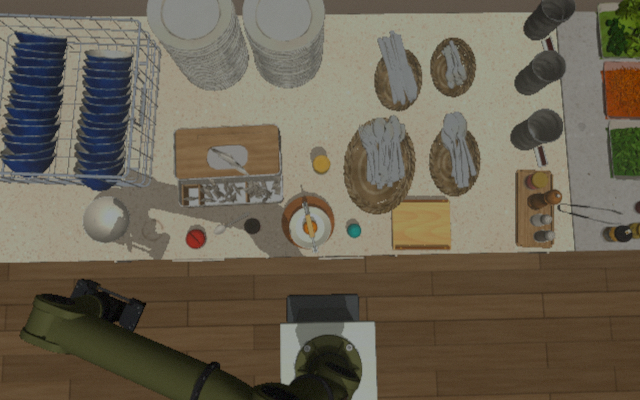

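View pics/side0.png

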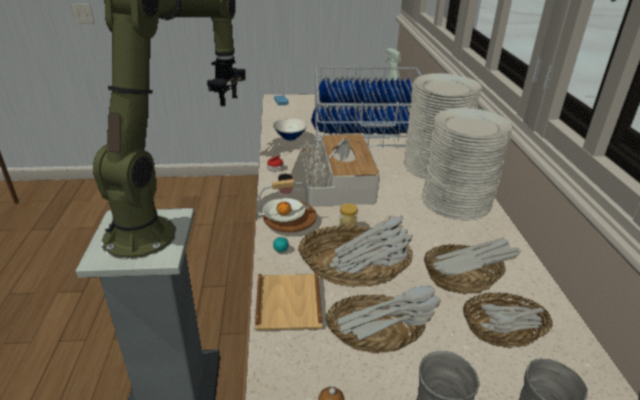

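The top view shows the dish at about (308,228), the board at (421,223), the jars at (252,226) and (321,163), the timer at (195,239) and the turquoise look-alike at (354,230). The side view shows the grip at about (284,184) and the board at (289,301). I'll enlarge both around the dish and board.

Run:
```python
import cv2,numpy as np
t=cv2.imread('pics/top0.png')[150:270,235:475]; s=cv2.imread('pics/side0.png')[165:335,245:365]
cv2.imwrite('pics/c.png',np.hstack([cv2.resize(s,None,fx=3.5,fy=3.5,interpolation=cv2.INTER_CUBIC)]))
cv2.imwrite('pics/t.png',cv2.resize(t,None,fx=10/3,fy=10/3,interpolation=cv2.INTER_CUBIC))
from h import *
c=cam('top')
for n,u,v,z in[('susan',308,226,.03),('jam',252,226,.07),('must',321,163,.08),('timer',195,239,.05),('tl',392,197,.029),('tr',450,197,.029),('bl',392,248,.029),('br',450,248,.029),('grip',307,217,.15)]: print(n,onz(c,u,v,z).round(3))
```

```text
susan [0.472 0.059 0.03 ]
jam [0.474 0.243 0.07 ]
must [0.678 0.012 0.08 ]
timer [0.435 0.433 0.05 ]
tl [ 0.565 -0.229  0.029]
tr [ 0.562 -0.427  0.029]
bl [ 0.393 -0.222  0.029]
br [ 0.389 -0.418  0.029]
grip [0.494 0.061 0.15 ]
```

View pics/t.png

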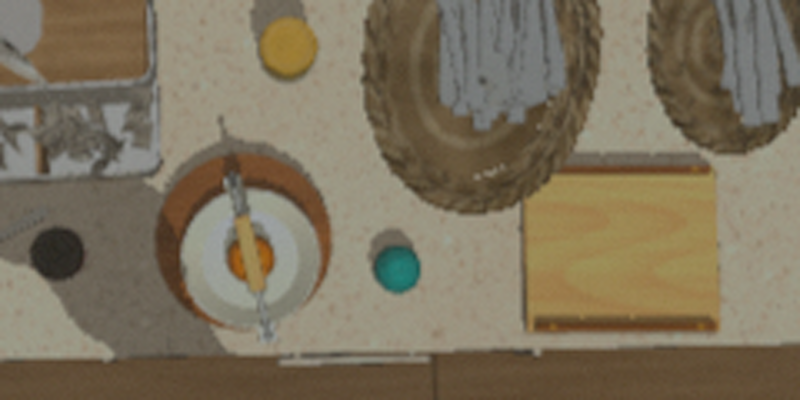

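View pics/c.png

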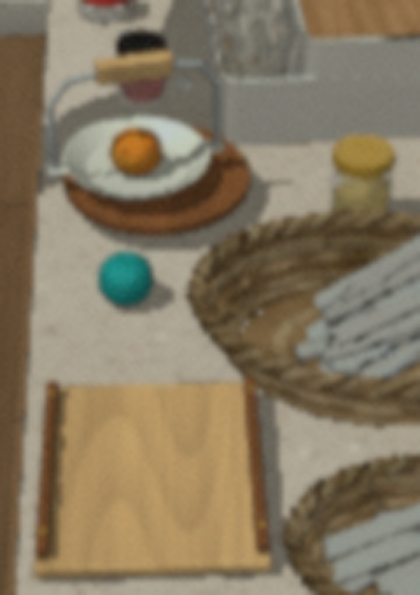

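The crops show the grip bar from (241,215) to (256,291) in the top crop and centred at (134,68) in the side crop. The mandarin sits under it. The rails run roughly along world y, with ends (545,166), (714,170), (535,323) and (718,325) in the top crop.

Run:
```python
from h import *
T=cam('top');S=cam('side')
ft=lambda u,v:(235+u*.3,150+v*.3); fs=lambda u,v:(245+u/3.5,165+v/3.5)
for n,a,b in[('grip',(249,253),(134,68)),('far',(241,215),(171,64)),('near',(256,291),(97,75)),('board NW rail end',(525,168),(247,384)),('mand',(250,257),(135,153)),('boardSW',(526,326),(50,384)),('boardSE',(718,328),(40,565)),('boardNE',(716,170),(268,565))]:
    x,r=tri([ray(T,*ft(*a)),ray(S,*fs(*b))]); print(n,x.round(4),np.round(r,4))
a=onz(T,*ft(241,215),.16);b=onz(T,*ft(256,291),.16);print(a,b,np.degrees(np.arctan2(*(a-b)[[1,0]])))
cs=[onz(T,*ft(*p),z) for p,z in(((526,166),.029),((716,170),.029),((526,330),.029),((718,331),.029))]
print(np.round(cs,4),np.mean(cs,0)); 
for i,j in((0,1),(2,3)): d=cs[i]-cs[j]; print('rail ang',np.degrees(np.arctan2(d[1],d[0])),np.linalg.norm(d))
s=ctrl.get_state();print(Rn.from_rotvec(s['tool_rot']).as_matrix().round(3))
```

```text
grip [0.4672 0.0531 0.149 ] [0.0009 0.0009]
far [0.5022 0.06   0.1483] [0.0001 0.0001]
near [0.4325 0.0472 0.146 ] [0.0017 0.0017]
board NW rail end [ 0.5543 -0.2325  0.0139] [0.001 0.001]
mand [0.467  0.0526 0.0562] [0. 0.]
boardSW [ 0.3928 -0.2269  0.0165] [0.0006 0.0006]
boardSE [ 0.3888 -0.4231  0.0164] [0.0014 0.0014]
boardNE [ 0.5519 -0.4305  0.0143] [0.0023 0.0023]
[0.50118967 0.05984325 0.16      ] [0.43046021 0.04714853 0.16      ] 10.175266644892575
[[ 0.5558 -0.231   0.029 ]
 [ 0.5481 -0.4261  0.029 ]
 [ 0.3894 -0.2246  0.029 ]
 [ 0.3844 -0.4193  0.029 ]] [ 0.46944408 -0.32524139  0.029     ]
rail ang 87.74147738333474 0.19519192058104262
rail ang 88.54783940576868 0.19483428868521524
[[-0.918  0.396 -0.   ]
 [ 0.396  0.918 -0.001]
 [-0.    -0.001 -1.   ]]
```

Call:
{"method": "step_arm", "body": {"commands": [{"travel": [-0.02, -0.021, 0], "turn": [0, 0, 7.3]}, {"travel": [-0.041, -0.042, 0], "turn": [0, 0, 14.7]}, {"travel": [-0.061, -0.062, 0], "turn": [0, 0, 22]}, {"travel": [-0.082, -0.083, 0], "turn": [0, 0, 29.3]}, {"travel": [-0.102, -0.104, -0.004], "turn": [0, 0, 36.7]}]}}

```text
time: 0.65
position: [0.3099, 0.4594, 0.2397]
tool_rot: [1.578, 2.716, -0.003]
ft_force: [-0.5, -0.0, 0.1]
grip_width: 1.001
grip_force: 0.0
```

Call:
{"method": "step_arm", "body": {"commands": [{"travel": [-0.029, -0.004, 0], "turn": [0, 0, 7.3]}, {"travel": [-0.058, -0.009, 0], "turn": [0, 0, 14.7]}, {"travel": [-0.086, -0.013, 0], "turn": [0, 0, 22]}, {"travel": [-0.115, -0.018, 0], "turn": [0, 0, 29.3]}, {"travel": [-0.144, -0.022, -0.004], "turn": [0, 0, 36.7]}]}}

```text
time: 1.15
position: [0.3625, 0.3238, 0.2439]
tool_rot: [2.353, 2.082, -0.002]
ft_force: [1.2, -0.1, 0.2]
grip_width: 1.004
grip_force: 0.0
```

Call:
{"method": "step_arm", "body": {"commands": [{"travel": [-0.026, 0.013, 0], "turn": [0, 0, 7.3]}, {"travel": [-0.052, 0.027, 0], "turn": [0, 0, 14.7]}, {"travel": [-0.077, 0.041, 0], "turn": [0, 0, 22]}, {"travel": [-0.103, 0.054, 0], "turn": [0, 0, 29.3]}, {"travel": [-0.129, 0.068, -0.004], "turn": [0, 0, 36.7]}]}}

```text
time: 1.65
position: [0.4149, 0.188, 0.248]
tool_rot: [2.889, 1.235, -0.002]
ft_force: [0.9, 0.3, 0.3]
grip_width: 0.999
grip_force: 0.0
```

Call:
{"method": "step_arm", "body": {"commands": [{"travel": [-0.013, 0.026, 0], "turn": [0, 0, 7.3]}, {"travel": [-0.025, 0.053, 0], "turn": [0, 0, 14.7]}, {"travel": [-0.038, 0.079, 0], "turn": [0, 0, 22]}, {"travel": [-0.05, 0.105, 0], "turn": [0, 0, 29.3]}, {"travel": [-0.063, 0.1315, -0.004], "turn": [0, 0, 36.7]}]}}

```text
time: 2.15
position: [0.4672, 0.052, 0.252]
tool_rot: [-3.131, -0.263, 0.002]
ft_force: [-0.3, 0.3, 0.6]
grip_width: 1.003
grip_force: 0.0
```

Run:
```python
from h import *
s=ctrl.get_state();print(s['time'],s['position'],s['joint_positions'].round(2),Rn.from_rotvec(s['tool_rot']).as_matrix().round(3),s['qd'].round(3))
np.save('s1',np.r_[s['position'],s['tool_rot']]); save('wrist','w1.png')
c=cam('wrist',s); print(proj(c,[.467,.053,.16]))
```

```text
2.15 [0.46716216 0.05204421 0.25204386] [-0.64 -0.09  0.44  1.87  0.04  1.36 -1.61] [[ 0.986  0.167 -0.001]
 [ 0.167 -0.986 -0.   ]
 [-0.001 -0.    -1.   ]] [ 0.336  0.108  0.305 -0.194 -0.018  0.072 -0.638]
(np.float64(314.1396999182343), np.float64(208.66267078308337))
```

View pics/w1.png

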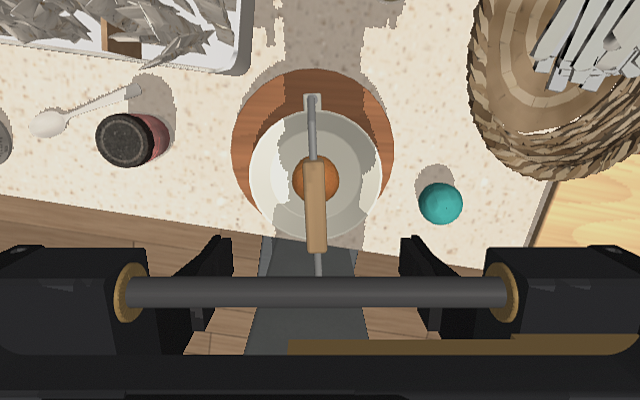

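The bar's top face runs from about (314,161) to (316.5,251) in the wrist view, its centre near (315.5,206), against a predicted (314,208.7). The mandarin is beneath, centred near (316,178).

Run:
```python
from h import *
s=ctrl.get_state();print(s['position'],s['tool_rot'],abs(s['qd']).max())
im=cv2.imread('pics/w1.png'); hsv=cv2.cvtColor(im,cv2.COLOR_BGR2HSV)
c=cam('wrist',s)
roi=hsv[155:256,296:334]; m=((roi[...,0]>8)&(roi[...,0]<22)&(roi[...,1]>70)&(roi[...,1]<160)).astype(np.uint8)
n,l,st,ce=cv2.connectedComponentsWithStats(m); i=1+st[1:,4].argmax(); p=np.argwhere(l==i)[:,::-1].astype(np.float32)
print(st[i],ce[i]+[296,155],cv2.minAreaRect(p))
far=(314,161.5);near=(316.5,251)
a,b=onz(c,*far,.161),onz(c,*near,.161);print(a,b,(a+b)/2,np.linalg.norm(a-b),np.degrees(np.arctan2(*(a-b)[[1,0]])))
T=cam('top');S=cam('side')
print(tri([ray(c,315.3,206),ray(T,309.7,225.9),ray(S,283.3,183.5)]))
```

```text
[0.46921819 0.04622541 0.25319062] [3.12932119e+00 2.43575194e-01 2.73428863e-03] 0.11849103496201814
[   6    0   26   99 2021] [314.75556655 204.19297378] ((18.34918785095215, 49.01513671875), (97.8805160522461, 23.249526977539062), 88.66777801513672)
[0.50418902 0.05247782 0.161     ] [0.435723   0.03985634 0.161     ] [0.46995601 0.04616708 0.161     ] 0.06961966353957566 10.445018761395746
(array([0.46783128, 0.04964182, 0.15410928]), [np.float64(0.003889926323813263), np.float64(0.0038536206284758446), np.float64(0.0005300328704858843)])
```

Call:
{"method": "step_arm", "body": {"commands": [{"travel": [0, 0, 0], "turn": [0, 0, 0]}, {"travel": [0, 0, 0], "turn": [0, 0, 0]}, {"travel": [0, 0, 0], "turn": [0, 0, 0]}, {"travel": [0, 0, 0], "turn": [0, 0, 0]}]}}

```text
time: 2.6
position: [0.467, 0.0543, 0.2524]
tool_rot: [-3.129, -0.275, 0.001]
ft_force: [-0.1, 0.4, 0.0]
grip_width: 0.997
grip_force: 0.0
```

Run:
```python
from h import *
s=ctrl.get_state();print(s['position'],s['tool_rot'],abs(s['qd']).max())
im=save('wrist','w2.png')[:,:,::-1].copy(); hsv=cv2.cvtColor(im,cv2.COLOR_BGR2HSV)
c=cam('wrist',s)
roi=hsv[140:270,280:350]; m=((roi[...,0]>8)&(roi[...,0]<22)&(roi[...,1]>70)&(roi[...,1]<160)).astype(np.uint8)
m=cv2.morphologyEx(m,cv2.MORPH_OPEN,np.ones((9,9)))
n,l,st,ce=cv2.connectedComponentsWithStats(m); i=1+st[1:,4].argmax(); p=np.argwhere(l==i)[:,::-1].astype(np.float32)
r=cv2.minAreaRect(p);print(st[i],ce[i]+[280,140],r)
P=cv2.boxPoints(r)+[280,140]; P=P[P[:,1].argsort()]; print(P.round(1)); far=P[:2].mean(0);near=P[2:].mean(0)
a,b=onz(c,*far,.161),onz(c,*near,.161);print(a,b,(a+b)/2,np.linalg.norm(a-b),np.degrees(np.arctan2(*(a-b)[[1,0]])))
T=cam('top');S=cam('side')
print(tri([ray(c,*((far+near)/2)),ray(T,309.7,225.9),ray(S,283.3,183.5)]))
v=im[130:300,240:400]; cv2.imwrite('pics/w2c.png',cv2.resize(v,None,fx=3.5,fy=3.5))
R=Rn.from_rotvec(s['tool_rot']).as_matrix();print(R.round(4),R.T@(np.array([.4675,.051,.15])-s['position']))
```

```text
[0.4670095  0.05426098 0.25238642] [-3.12947614e+00 -2.74712356e-01  5.14323586e-04] 0.0027674392820163755
[  26   21   24   92 1958] [317.7185904  205.53370787] ((37.37042999267578, 66.48500061035156), (91.34850311279297, 22.1346435546875), 89.01223754882812)
[[327.6 160.6]
 [305.5 161. ]
 [329.2 252. ]
 [307.1 252.3]]
[0.50258369 0.05974641 0.161     ] [0.43303838 0.04611263 0.161     ] [0.46781103 0.05292952 0.161     ] 0.07086910724275068 11.091695882025697
(array([0.46698998, 0.05286007, 0.1527597 ]), [np.float64(0.00035785311203870345), np.float64(0.0009212891757638454), np.float64(0.0012094015994790566)])
[[ 9.847e-01  1.742e-01 -3.000e-04]
 [ 1.742e-01 -9.847e-01  1.000e-04]
 [-3.000e-04 -1.000e-04 -1.000e+00]] [-5.24795603e-05  3.30787549e-03  1.02386076e-01]
```

View pics/w2c.png

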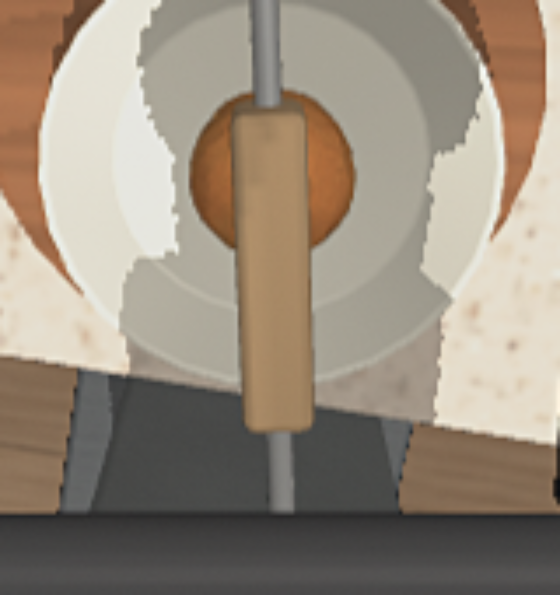

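The crop shows the bar's top face ending at (317,161) and (319.5,253). The grip is at (0.467, 0.053), about 0.15 m high, with the bow at about 10.7°, and the mandarin lies clear below it. Descending.

Call:
{"method": "step_arm", "body": {"commands": [{"travel": [0, 0.0013, 0.021], "turn": [0, 0, -0.7]}, {"travel": [0, 0.0013, 0.045], "turn": [0, 0, -0.7]}, {"travel": [0, 0.0013, 0.07], "turn": [0, 0, -0.7]}, {"travel": [0, 0.0013, 0.09], "turn": [0, 0, -0.7]}, {"travel": [0, 0.0013, 0.106], "turn": [0, 0, -0.7]}]}}

```text
time: 3.15
position: [0.4669, 0.0524, 0.1452]
tool_rot: [3.128, 0.292, -0.002]
ft_force: [0.2, 0.6, 0.7]
grip_width: 1.002
grip_force: 0.0
```

Call:
{"method": "step_arm", "body": {"commands": [{"travel": [0, 0, 0], "turn": [0, 0, 0]}, {"travel": [0, 0, 0], "turn": [0, 0, 0]}, {"travel": [0, 0, 0], "turn": [0, 0, 0]}]}}

```text
time: 3.45
position: [0.4684, 0.0523, 0.1477]
tool_rot: [-3.128, -0.291, -0.003]
ft_force: [-0.4, -0.1, 0.6]
grip_width: 1.0
grip_force: 0.0
```

Call:
{"method": "step_arm", "body": {"commands": [{"travel": [0, 0, 0], "turn": [0, 0, 0]}, {"travel": [0, 0, 0], "turn": [0, 0, 0]}, {"travel": [0, 0, 0], "turn": [0, 0, 0]}, {"travel": [0, 0, 0], "turn": [0, 0, 0]}], "gripper": 0.4, "force": 5}}

```text
time: 3.85
position: [0.4677, 0.0519, 0.1468]
tool_rot: [-3.128, -0.29, -0.001]
ft_force: [0.2, -0.2, 0.2]
grip_width: 0.722
grip_force: 0.0
```

Run:
```python
from h import *
s=ctrl.get_state();print(s['position'],s['tool_rot'],s['grip_width'],s['ft_force'])
save('wrist','w3.png')
```

```text
[0.46771844 0.05192145 0.14676044] [-3.12802568e+00 -2.89987167e-01 -6.44966886e-04] 0.7220050425880453 [ 0.19199582 -0.16312009  0.16432501]
```

View pics/w3.png

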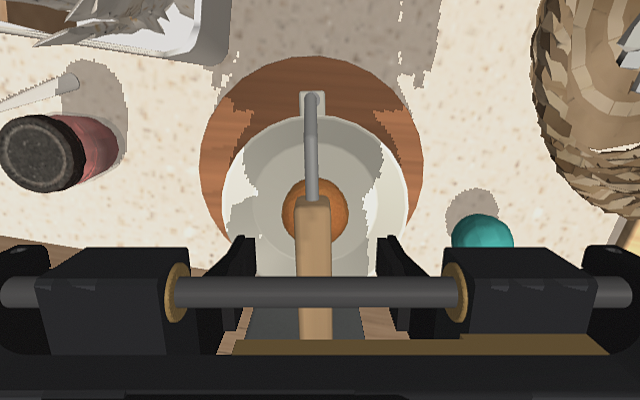

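The bar spans columns 296–331 between the fingers, with inner edges near 250 and 385, so it is centred to about 1 mm. Closing gently, then firming the grip.

Call:
{"method": "step_arm", "body": {"commands": [{"travel": [0, -0.001, 0.001], "turn": [0, 0, 0]}, {"travel": [0, -0.001, 0.001], "turn": [0, 0, 0]}, {"travel": [0, -0.001, 0.001], "turn": [0, 0, 0]}, {"travel": [0, -0.001, 0.001], "turn": [0, 0, 0]}, {"travel": [0, -0.001, 0.001], "turn": [0, 0, 0]}], "gripper": 0.24}}

```text
time: 4.4
position: [0.4674, 0.0529, 0.1456]
tool_rot: [-3.128, -0.29, -0.0]
ft_force: [-0.6, -0.1, -0.9]
grip_width: 0.267
grip_force: 0.0
```

Call:
{"method": "step_arm", "body": {"commands": [{"travel": [0, 0, 0], "turn": [0, 0, 0]}, {"travel": [0, 0, 0], "turn": [0, 0, 0]}, {"travel": [0, 0, 0], "turn": [0, 0, 0]}, {"travel": [0, 0, 0], "turn": [0, 0, 0]}, {"travel": [0, 0, 0], "turn": [0, 0, 0]}]}}

```text
time: 4.9
position: [0.4674, 0.0529, 0.1456]
tool_rot: [-3.128, -0.29, -0.0]
ft_force: [0.3, 0.0, 0.5]
grip_width: 0.242
grip_force: 0.0
```

Call:
{"method": "step_arm", "body": {"commands": [{"travel": [0, 0, 0], "turn": [0, 0, 0]}, {"travel": [0, 0, 0], "turn": [0, 0, 0]}, {"travel": [0, 0, 0], "turn": [0, 0, 0]}, {"travel": [0, 0, 0], "turn": [0, 0, 0]}, {"travel": [0, 0, 0], "turn": [0, 0, 0]}], "gripper": 0.1, "force": 4}}

```text
time: 5.4
position: [0.4674, 0.053, 0.1456]
tool_rot: [-3.128, -0.29, -0.0]
ft_force: [0.1, 0.9, -0.0]
grip_width: 0.186
grip_force: 4.0
```

Call:
{"method": "step_arm", "body": {"commands": [{"travel": [0, 0, 0], "turn": [0, 0, 0]}, {"travel": [0, 0, 0], "turn": [0, 0, 0]}, {"travel": [0, 0, 0], "turn": [0, 0, 0]}, {"travel": [0, 0, 0], "turn": [0, 0, 0]}, {"travel": [0, 0, 0], "turn": [0, 0, 0]}], "gripper": 0, "force": 15}}

```text
time: 5.9
position: [0.4674, 0.053, 0.1456]
tool_rot: [-3.128, -0.29, -0.0]
ft_force: [0.3, 0.8, -0.9]
grip_width: 0.183
grip_force: 15.0
```

Call:
{"method": "step_arm", "body": {"commands": [{"travel": [0, 0, 0], "turn": [0, 0, 0]}, {"travel": [0, 0, 0], "turn": [0, 0, 0]}, {"travel": [0, 0, 0], "turn": [0, 0, 0]}, {"travel": [0, 0, 0], "turn": [0, 0, 0]}], "force": 30}}

```text
time: 6.3
position: [0.4675, 0.0529, 0.1456]
tool_rot: [-3.128, -0.29, -0.0]
ft_force: [0.7, 0.3, -0.7]
grip_width: 0.182
grip_force: 30.0
```

Run:
```python
from h import *
s=ctrl.get_state();print(s)
save('wrist','w4.png')
```

```text
{'time': 6.3, 'joint_positions': array([-0.62942252, -0.00530109,  0.46255048,  2.01215627,  0.00251102,
        1.13401707, -1.55389112]), 'qd': array([ 9.32561781e-04, -2.45957917e-05, -1.45429244e-05,  9.25134119e-04,
       -1.58150585e-03, -4.16026910e-04,  2.08945857e-03]), 'joint_torque': array([ 4.32130052e-01, -2.51568657e+01,  3.47334640e-01, -2.88258916e+01,
        2.60503348e-01,  2.96187855e-02, -1.46915327e-02]), 'position': array([0.46746813, 0.05291141, 0.14560255]), 'tool_rot': array([-3.12808284e+00, -2.89930759e-01, -2.47230829e-04]), 'ft_force': array([ 0.74879876,  0.25748108, -0.73858846]), 'torque': array([0.17318521, 0.09957202, 0.00766732]), 'grip_force': 29.997151102870703, 'grip_width': 0.1818437829396682}
```

View pics/w4.png

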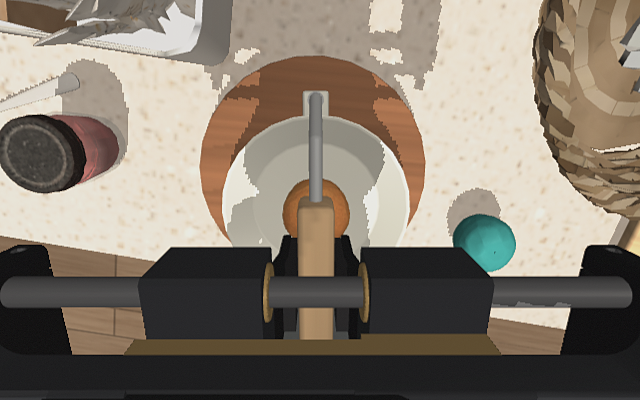

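The pads hold the bar at 15.8 mm with 30 N, and the mandarin is still centred near (317,210). Lifting straight up, gently.

Call:
{"method": "step_arm", "body": {"commands": [{"travel": [0, 0, -0.001], "turn": [0, 0, 0]}, {"travel": [0, 0, -0.003], "turn": [0, 0, 0]}, {"travel": [0, 0, -0.006], "turn": [0, 0, 0]}, {"travel": [0, 0, -0.009], "turn": [0, 0, 0]}, {"travel": [0, 0, -0.012], "turn": [0, 0, 0]}], "force": 35}}

```text
time: 6.85
position: [0.4674, 0.0528, 0.1578]
tool_rot: [-3.128, -0.29, -0.0]
ft_force: [-0.4, -0.1, -3.9]
grip_width: 0.18
grip_force: 35.0
```

Call:
{"method": "step_arm", "body": {"commands": [{"travel": [0, 0, -0.004], "turn": [0, 0, 0]}, {"travel": [0, 0, -0.008], "turn": [0, 0, 0]}, {"travel": [0, 0, -0.013], "turn": [0, 0, 0]}, {"travel": [0, 0, -0.018], "turn": [0, 0, 0]}, {"travel": [0, 0, -0.024], "turn": [0, 0, 0]}]}}

```text
time: 7.35
position: [0.4674, 0.0529, 0.182]
tool_rot: [-3.128, -0.29, 0.0]
ft_force: [-0.5, -0.1, -3.0]
grip_width: 0.179
grip_force: 35.0
```

Run:
```python
from h import *
s=ctrl.get_state();print(s)
a=save('wrist','w5.png'); b=save('side','s5.png'); 
cv2.imwrite('pics/m5.png',np.hstack([cv2.resize(a[40:260,180:450],(540,440)),cv2.resize(b[160:240,250:297],(258,440))])[:,:,::-1])
```

```text
{'time': 7.35, 'joint_positions': array([-0.63359742, -0.04280933,  0.45668343,  1.9676948 ,  0.02011652,
        1.21239912, -1.57021084]), 'qd': array([-0.00393296, -0.05689613, -0.01052087, -0.07987852,  0.02621893,
        0.12920365, -0.02669798]), 'joint_torque': array([ 4.51076380e-02, -2.51189876e+01, -5.83668575e-01, -3.12335801e+01,
       -4.73781349e-02, -2.18007001e-01,  2.74203258e-02]), 'position': array([0.46738317, 0.05288828, 0.18199634]), 'tool_rot': array([-3.12813976e+00, -2.90053994e-01,  1.71817382e-05]), 'ft_force': array([-0.51425408, -0.05061457, -2.99428195]), 'torque': array([-0.06907761,  0.14887712,  0.02769435]), 'grip_force': 34.996717823669314, 'grip_width': 0.17893727865924805}
```

View pics/m5.png

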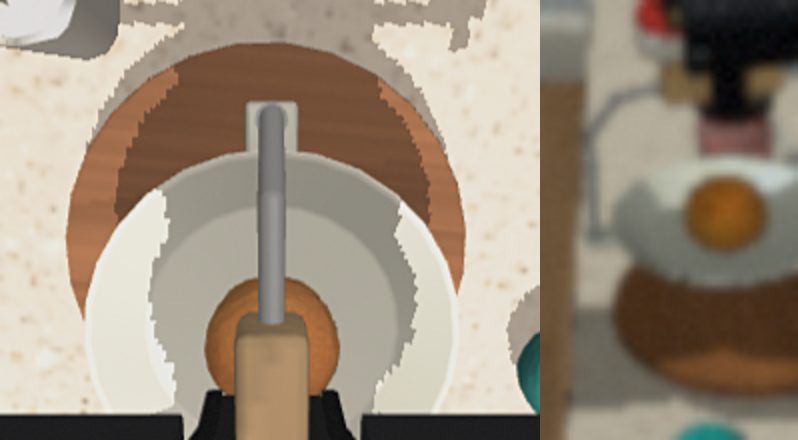

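The dish is clear of the turntable and level, with the mandarin centred in it. Lifting further before turning.

Call:
{"method": "step_arm", "body": {"commands": [{"travel": [0, 0, -0.006], "turn": [0, 0, 0]}, {"travel": [0, 0, -0.013], "turn": [0, 0, 0]}, {"travel": [0, 0, -0.021], "turn": [0, 0, 0]}, {"travel": [0, 0, -0.029], "turn": [0, 0, 0]}, {"travel": [0, 0, -0.037], "turn": [0, 0, 0]}]}}

```text
time: 7.95
position: [0.4676, 0.0529, 0.2195]
tool_rot: [-3.128, -0.29, -0.001]
ft_force: [0.2, -0.1, -3.6]
grip_width: 0.184
grip_force: 35.0
```

Call:
{"method": "step_arm", "body": {"commands": [{"travel": [0, 0, -0.008], "turn": [0, 0, 0]}, {"travel": [0, 0, -0.016], "turn": [0, 0, 0]}, {"travel": [0, 0, -0.023], "turn": [0, 0, 0]}, {"travel": [0, 0, -0.029], "turn": [0, 0, 0]}, {"travel": [0, 0, -0.034], "turn": [0, 0, 0]}]}}

```text
time: 8.45
position: [0.4675, 0.0529, 0.2531]
tool_rot: [-3.128, -0.29, -0.0]
ft_force: [0.3, -1.0, -2.2]
grip_width: 0.178
grip_force: 35.0
```

Call:
{"method": "step_arm", "body": {"commands": [{"travel": [0, 0, -0.004], "turn": [0, 0, 0]}, {"travel": [0, 0, -0.007], "turn": [0, 0, 0]}, {"travel": [0, 0, -0.009], "turn": [0, 0, 0]}, {"travel": [0, 0, -0.01], "turn": [0, 0, 0]}, {"travel": [0, 0, -0.01], "turn": [0, 0, 0]}]}}

```text
time: 8.95
position: [0.4674, 0.0529, 0.2626]
tool_rot: [-3.128, -0.29, 0.0]
ft_force: [-0.4, 1.2, -3.7]
grip_width: 0.18
grip_force: 35.0
```

```bash
cat >> h.py <<'E'
def mand(n):
    s=ctrl.get_state(); im=ctrl.get_image(n)[:,:,::-1]; h=cv2.cvtColor(im,cv2.COLOR_BGR2HSV)
    m=((h[...,0]>6)&(h[...,0]<18)&(h[...,1]>190)&(h[...,2]>90)).astype(np.uint8)
    k,l,st,ce=cv2.connectedComponentsWithStats(m); o=[(tuple(st[i]),ce[i].round(1)) for i in range(1,k) if st[i,4]>25]
    return s,im,o
E
python3 - <<'E'
from h import *
for n in('wrist','side','top'):
    s,im,o=mand(n); print(n,o); cv2.imwrite(f'pics/{n}6.png',im)
print(s['position'],s['tool_rot'],s['time'])
for n in('side','top','wrist'):print(proj(cam(n,s),s['position']+[0,0,-.0855]))
E
```

```text
wrist []
side [((np.int32(277), np.int32(172), np.int32(12), np.int32(12), np.int32(104)), array([282.9, 177.2]))]
top [((np.int32(605), np.int32(68), np.int32(35), np.int32(49), np.int32(1514)), array([623. ,  92.2]))]
[0.46732963 0.05285578 0.26241021] [ 3.12812252e+00  2.90021011e-01 -3.79490014e-04] 9.05
(np.float64(282.86212130733406), np.float64(176.92549626901135))
(np.float64(309.710403163713), np.float64(225.08765440444466))
(np.float64(315.42142240932935), np.float64(211.50434152247868))
```

The mandarin is centred: the side view gives (282.9,177.2) against an expected (282.9,176.9). Now the quarter turn in the air.

Call:
{"method": "step_arm", "body": {"commands": [{"travel": [0, 0, 0], "turn": [0, 0, -0.6]}, {"travel": [0, 0, 0], "turn": [0, 0, -1.8]}, {"travel": [0, 0, 0], "turn": [0, 0, -3.6]}, {"travel": [0, 0, 0], "turn": [0, 0, -6]}, {"travel": [0, 0, 0], "turn": [0, 0, -9]}]}}

```text
time: 9.6
position: [0.4674, 0.0529, 0.2625]
tool_rot: [-3.095, -0.539, 0.0]
ft_force: [-0.6, -0.5, -2.6]
grip_width: 0.18
grip_force: 35.0
```

Call:
{"method": "step_arm", "body": {"commands": [{"travel": [0, 0, 0], "turn": [0, 0, -3.4]}, {"travel": [0, 0, 0], "turn": [0, 0, -7]}, {"travel": [0, 0, 0], "turn": [0, 0, -10.6]}, {"travel": [0, 0, 0], "turn": [0, 0, -14.3]}, {"travel": [0, 0, 0], "turn": [0, 0, -18]}]}}

```text
time: 10.1
position: [0.4674, 0.0529, 0.2625]
tool_rot: [-2.972, -1.018, -0.0]
ft_force: [0.3, -0.5, -2.9]
grip_width: 0.176
grip_force: 35.0
```

```bash
cat > chk.py <<'E'
from h import *
s,im,o=mand('side'); X=s['position']+[0,0,-.0855]
print(o,proj(cam('side'),X)); R=Rn.from_rotvec(s['tool_rot']).as_matrix()
for _,q in o: print('mandarin off',(onz(cam('side'),*q,X[2])-X).round(4))
print(s['position'].round(4),'x-az',np.degrees(np.arctan2(R[1,0],R[0,0])).round(2),'tilt',np.degrees(np.arccos(-R[2,2])).round(2),s['joint_positions'].round(2),s['time'],s['ft_force'].round(1))
E
python3 chk.py
```

```text
[((np.int32(277), np.int32(172), np.int32(12), np.int32(11), np.int32(93)), array([283.1, 176.9]))] (np.float64(282.88365828794036), np.float64(176.8884856023125))
mandarin off [ 0.0007 -0.0001  0.    ]
[0.4674 0.0529 0.2625] x-az 37.8 tilt 0.0 [-0.67 -0.1   0.47  1.85  0.05  1.38 -1.12] 10.1 [ 0.3 -0.5 -2.9]
```

Call:
{"method": "step_arm", "body": {"commands": [{"travel": [0, 0, 0], "turn": [0, 0, -3.6]}, {"travel": [0, 0, 0], "turn": [0, 0, -7.4]}, {"travel": [0, 0, 0], "turn": [0, 0, -11.4]}, {"travel": [0, 0, 0], "turn": [0, 0, -15.4]}, {"travel": [0, 0, 0], "turn": [0, 0, -19.4]}]}}

```text
time: 10.65
position: [0.4674, 0.0529, 0.2626]
tool_rot: [-2.759, -1.502, -0.0]
ft_force: [0.2, -0.9, -3.4]
grip_width: 0.182
grip_force: 35.0
```

Call:
{"method": "step_arm", "body": {"commands": [{"travel": [0, 0, 0], "turn": [0, 0, -4]}, {"travel": [0, 0, 0], "turn": [0, 0, -8]}, {"travel": [0, 0, 0], "turn": [0, 0, -12]}, {"travel": [0, 0, 0], "turn": [0, 0, -16]}, {"travel": [0, 0, 0], "turn": [0, 0, -19.6]}]}}

```text
time: 11.15
position: [0.4674, 0.0529, 0.2625]
tool_rot: [-2.463, -1.95, -0.0]
ft_force: [-0.0, 0.1, -2.7]
grip_width: 0.186
grip_force: 35.0
```

Call:
{"method": "step_arm", "body": {"commands": [{"travel": [0, 0, 0], "turn": [0, 0, -3.4]}, {"travel": [0, 0, 0], "turn": [0, 0, -6.4]}, {"travel": [0, 0, 0], "turn": [0, 0, -8.8]}, {"travel": [0, 0, 0], "turn": [0, 0, -10.5]}, {"travel": [0, 0, 0], "turn": [0, 0, -11.5]}]}}

```text
time: 11.65
position: [0.4674, 0.0529, 0.2626]
tool_rot: [2.257, 2.185, 0.0]
ft_force: [-0.2, -0.5, -3.7]
grip_width: 0.179
grip_force: 35.0
```

```bash
python3 chk.py
python3 - <<'E'
from h import *
# board rails: refine from the first top picture
im=cv2.imread('pics/top0.png'); c=cam('top'); h=cv2.cvtColor(im,cv2.COLOR_BGR2HSV).astype(int)
w=((h[...,0]>12)&(h[...,0]<28)&(h[...,1]>85)&(h[...,2]>120)).astype(np.uint8); w[:,:388]=0;w[:,456:]=0;w[:192]=0;w[252:]=0
w=cv2.morphologyEx(w,cv2.MORPH_OPEN,np.ones((5,5)))
p=np.argwhere(w)[:,::-1]; q=np.array([onz(c,*x,.016)[:2] for x in p.astype(float)]).astype(np.float32)*1000
print(len(p),cv2.minAreaRect(q),q.mean(0))
E
```

```text
[] (np.float64(282.8902645812948), np.float64(176.8778437424336))
[0.4674 0.0529 0.2626] x-az 88.13 tilt 0.01 [-0.72 -0.11  0.51  1.85  0.05  1.38 -0.25] 11.65 [-0.2 -0.5 -3.7]
2450 ((475.9768981933594, -326.4487609863281), (198.66123962402344, 143.75942993164062), 88.9463119506836) [ 474.6598 -328.0001]
```

The turn is done and the tool is level and steady. Now a slow, smoothly ramped carry to the board centre, about (0.473, -0.327).

Call:
{"method": "step_arm", "body": {"commands": [{"travel": [-0.0003, 0, 0], "turn": [0, 0, 0]}, {"travel": [-0.0009, 0, 0], "turn": [0, 0, 0]}, {"travel": [-0.0018, 0.0001, 0], "turn": [0, 0, 0]}, {"travel": [-0.003, 0.0001, 0], "turn": [0, 0, 0]}, {"travel": [-0.0045, 0.0002, 0], "turn": [0, 0, 0]}]}}

```text
time: 12.2
position: [0.4675, 0.0482, 0.2626]
tool_rot: [2.258, 2.184, 0.0]
ft_force: [-0.9, -0.2, -3.0]
grip_width: 0.181
grip_force: 35.0
```

Call:
{"method": "step_arm", "body": {"commands": [{"travel": [-0.0018, 0.0001, 0], "turn": [0, 0, 0]}, {"travel": [-0.0039, 0.0002, 0], "turn": [0, 0, 0]}, {"travel": [-0.0063, 0.0003, 0], "turn": [0, 0, 0]}, {"travel": [-0.009, 0.0004, 0], "turn": [0, 0, 0]}, {"travel": [-0.012, 0.0006, 0], "turn": [0, 0, 0]}]}}

```text
time: 12.7
position: [0.4677, 0.0361, 0.2626]
tool_rot: [-2.258, -2.184, -0.0]
ft_force: [-0.7, -0.5, -3.1]
grip_width: 0.179
grip_force: 35.0
```

Call:
{"method": "step_arm", "body": {"commands": [{"travel": [-0.0033, 0.0002, 0], "turn": [0, 0, 0]}, {"travel": [-0.0069, 0.0003, 0], "turn": [0, 0, 0]}, {"travel": [-0.0108, 0.0005, 0], "turn": [0, 0, 0]}, {"travel": [-0.015, 0.0007, 0], "turn": [0, 0, 0]}, {"travel": [-0.0195, 0.0009, 0], "turn": [0, 0, 0]}]}}

```text
time: 13.2
position: [0.4679, 0.0165, 0.2626]
tool_rot: [2.258, 2.184, 0.0]
ft_force: [-0.3, -0.9, -2.4]
grip_width: 0.182
grip_force: 35.0
```

Call:
{"method": "step_arm", "body": {"commands": [{"travel": [-0.0048, 0.0002, 0], "turn": [0, 0, 0]}, {"travel": [-0.0099, 0.0005, 0], "turn": [0, 0, 0]}, {"travel": [-0.0153, 0.0007, 0], "turn": [0, 0, 0]}, {"travel": [-0.021, 0.001, 0], "turn": [0, 0, 0]}, {"travel": [-0.027, 0.0013, 0], "turn": [0, 0, 0]}]}}

```text
time: 13.7
position: [0.4683, -0.0107, 0.2626]
tool_rot: [2.258, 2.184, 0.0]
ft_force: [0.5, -0.1, -3.3]
grip_width: 0.181
grip_force: 35.0
```

Call:
{"method": "step_arm", "body": {"commands": [{"travel": [-0.0065, 0.0003, 0], "turn": [0, 0, 0]}, {"travel": [-0.013, 0.0006, 0], "turn": [0, 0, 0]}, {"travel": [-0.0195, 0.0009, 0], "turn": [0, 0, 0]}, {"travel": [-0.026, 0.0012, 0], "turn": [0, 0, 0]}, {"travel": [-0.0325, 0.0015, 0], "turn": [0, 0, 0]}]}}

```text
time: 14.2
position: [0.4687, -0.0433, 0.2626]
tool_rot: [2.258, 2.184, 0.0]
ft_force: [0.2, 0.3, -2.4]
grip_width: 0.18
grip_force: 35.0
```

Call:
{"method": "step_arm", "body": {"commands": [{"travel": [-0.0065, 0.0003, 0], "turn": [0, 0, 0]}, {"travel": [-0.013, 0.0006, 0], "turn": [0, 0, 0]}, {"travel": [-0.0195, 0.0009, 0], "turn": [0, 0, 0]}, {"travel": [-0.026, 0.0012, 0], "turn": [0, 0, 0]}, {"travel": [-0.0325, 0.0015, 0], "turn": [0, 0, 0]}]}}

```text
time: 14.7
position: [0.4692, -0.0758, 0.2625]
tool_rot: [2.258, 2.184, 0.0]
ft_force: [-0.2, 0.5, -3.0]
grip_width: 0.179
grip_force: 35.0
```

Call:
{"method": "step_arm", "body": {"commands": [{"travel": [-0.0065, 0.0003, 0], "turn": [0, 0, 0]}, {"travel": [-0.013, 0.0006, 0], "turn": [0, 0, 0]}, {"travel": [-0.0195, 0.0009, 0], "turn": [0, 0, 0]}, {"travel": [-0.026, 0.0012, 0], "turn": [0, 0, 0]}, {"travel": [-0.0325, 0.0015, 0], "turn": [0, 0, 0]}]}}

```text
time: 15.2
position: [0.4696, -0.1083, 0.2626]
tool_rot: [2.258, 2.184, 0.0]
ft_force: [0.0, 0.0, -3.0]
grip_width: 0.179
grip_force: 35.0
```

Call:
{"method": "step_arm", "body": {"commands": [{"travel": [-0.0065, 0.0003, 0], "turn": [0, 0, 0]}, {"travel": [-0.013, 0.0006, 0], "turn": [0, 0, 0]}, {"travel": [-0.0195, 0.0009, 0], "turn": [0, 0, 0]}, {"travel": [-0.026, 0.0012, 0], "turn": [0, 0, 0]}, {"travel": [-0.0325, 0.0015, 0], "turn": [0, 0, 0]}]}}

```text
time: 15.7
position: [0.47, -0.1408, 0.2626]
tool_rot: [2.258, 2.184, 0.0]
ft_force: [-0.4, -0.1, -2.8]
grip_width: 0.179
grip_force: 35.0
```

Call:
{"method": "step_arm", "body": {"commands": [{"travel": [-0.0065, 0.0003, 0], "turn": [0, 0, 0]}, {"travel": [-0.013, 0.0006, 0], "turn": [0, 0, 0]}, {"travel": [-0.0195, 0.0009, 0], "turn": [0, 0, 0]}, {"travel": [-0.026, 0.0012, 0], "turn": [0, 0, 0]}, {"travel": [-0.0325, 0.0015, 0], "turn": [0, 0, 0]}]}}

```text
time: 16.2
position: [0.4704, -0.1734, 0.2625]
tool_rot: [2.258, 2.184, 0.0]
ft_force: [0.5, -0.4, -3.2]
grip_width: 0.179
grip_force: 35.0
```

Call:
{"method": "step_arm", "body": {"commands": [{"travel": [-0.0065, 0.0003, 0], "turn": [0, 0, 0]}, {"travel": [-0.013, 0.0006, 0], "turn": [0, 0, 0]}, {"travel": [-0.0195, 0.0009, 0], "turn": [0, 0, 0]}, {"travel": [-0.026, 0.0012, 0], "turn": [0, 0, 0]}, {"travel": [-0.0325, 0.0015, 0], "turn": [0, 0, 0]}]}}

```text
time: 16.7
position: [0.4709, -0.2059, 0.2626]
tool_rot: [2.258, 2.184, 0.0]
ft_force: [0.5, -0.6, -3.2]
grip_width: 0.18
grip_force: 35.0
```

Call:
{"method": "step_arm", "body": {"commands": [{"travel": [-0.0065, 0.0003, 0], "turn": [0, 0, 0]}, {"travel": [-0.013, 0.0006, 0], "turn": [0, 0, 0]}, {"travel": [-0.0195, 0.0009, 0], "turn": [0, 0, 0]}, {"travel": [-0.026, 0.0012, 0], "turn": [0, 0, 0]}, {"travel": [-0.0325, 0.0015, 0], "turn": [0, 0, 0]}]}}

```text
time: 17.2
position: [0.4713, -0.2384, 0.2626]
tool_rot: [2.258, 2.184, 0.0]
ft_force: [-0.5, 0.1, -2.2]
grip_width: 0.18
grip_force: 35.0
```

Call:
{"method": "step_arm", "body": {"commands": [{"travel": [-0.0065, 0.0003, 0], "turn": [0, 0, 0]}, {"travel": [-0.013, 0.0006, 0], "turn": [0, 0, 0]}, {"travel": [-0.0195, 0.0009, 0], "turn": [0, 0, 0]}, {"travel": [-0.026, 0.0012, 0], "turn": [0, 0, 0]}, {"travel": [-0.0325, 0.0015, 0], "turn": [0, 0, 0]}]}}

```text
time: 17.7
position: [0.4717, -0.2709, 0.2625]
tool_rot: [-2.258, -2.184, -0.0]
ft_force: [0.0, 0.3, -3.6]
grip_width: 0.179
grip_force: 35.0
```

Call:
{"method": "step_arm", "body": {"commands": [{"travel": [-0.0057, 0.0003, 0], "turn": [0, 0, 0]}, {"travel": [-0.0111, 0.0005, 0], "turn": [0, 0, 0]}, {"travel": [-0.0162, 0.0008, 0], "turn": [0, 0, 0]}, {"travel": [-0.021, 0.001, 0], "turn": [0, 0, 0]}, {"travel": [-0.0255, 0.0012, 0], "turn": [0, 0, 0]}]}}

```text
time: 18.2
position: [0.4721, -0.2963, 0.2625]
tool_rot: [2.258, 2.184, 0.0]
ft_force: [1.8, -1.0, -2.7]
grip_width: 0.179
grip_force: 35.0
```

Call:
{"method": "step_arm", "body": {"commands": [{"travel": [-0.0042, 0.0002, 0], "turn": [0, 0, 0]}, {"travel": [-0.0081, 0.0004, 0], "turn": [0, 0, 0]}, {"travel": [-0.0117, 0.0006, 0], "turn": [0, 0, 0]}, {"travel": [-0.015, 0.0007, 0], "turn": [0, 0, 0]}, {"travel": [-0.018, 0.0009, 0], "turn": [0, 0, 0]}]}}

```text
time: 18.7
position: [0.4723, -0.3142, 0.2626]
tool_rot: [2.258, 2.184, 0.0]
ft_force: [-0.5, 0.4, -3.3]
grip_width: 0.182
grip_force: 35.0
```

Call:
{"method": "step_arm", "body": {"commands": [{"travel": [-0.0027, 0.0001, 0], "turn": [0, 0, 0]}, {"travel": [-0.0051, 0.0002, 0], "turn": [0, 0, 0]}, {"travel": [-0.0072, 0.0003, 0], "turn": [0, 0, 0]}, {"travel": [-0.009, 0.0004, 0], "turn": [0, 0, 0]}, {"travel": [-0.0105, 0.0005, 0], "turn": [0, 0, 0]}]}}

```text
time: 19.2
position: [0.4725, -0.3246, 0.2625]
tool_rot: [-2.258, -2.184, -0.0]
ft_force: [-0.3, -0.4, -3.1]
grip_width: 0.182
grip_force: 35.0
```

Call:
{"method": "step_arm", "body": {"commands": [{"travel": [-0.0012, 0.0001, 0], "turn": [0, 0, 0]}, {"travel": [-0.0021, 0.0001, 0], "turn": [0, 0, 0]}, {"travel": [-0.0027, 0.0001, 0], "turn": [0, 0, 0]}, {"travel": [-0.003, 0.0001, 0], "turn": [0, 0, 0]}, {"travel": [-0.003, 0.0001, 0], "turn": [0, 0, 0]}]}}

```text
time: 19.7
position: [0.4725, -0.3275, 0.2625]
tool_rot: [2.258, 2.184, 0.0]
ft_force: [0.5, -0.1, -3.3]
grip_width: 0.18
grip_force: 35.0
```

Run:
```python
from h import *
s=ctrl.get_state(); R=Rn.from_rotvec(s['tool_rot']).as_matrix()
a=save('side','s7.png'); b=save('top','t7.png'); w=save('wrist','w7.png')
print(s['position'],np.degrees(np.arctan2(R[1,0],R[0,0])),s['time'],s['ft_force'],s['joint_positions'].round(2),abs(s['qd']).max())
X=s['position']+[0,0,-.0855];print('mand exp side',proj(cam('side'),X),'top',proj(cam('top'),X))
A=cv2.resize(a[190:340,230:350],(400,500),interpolation=cv2.INTER_CUBIC)
B=cv2.resize(w[:250],(400,156)); D=cv2.resize(b[180:265,375:475],(400,340),interpolation=cv2.INTER_CUBIC)
cv2.imwrite('pics/m7.png',np.hstack([A,np.vstack([B,D,np.zeros((4,400,3),np.uint8)])])[:,:,::-1])
```

```text
[ 0.47247773 -0.32748049  0.26254613] 88.09483245651624 19.7 [ 0.47984482 -0.14074537 -3.29313128] [-0.27  0.21  0.96  1.63 -0.17  1.39  0.68] 0.0022957926540834225
mand exp side (np.float64(287.17991755176035), np.float64(251.43331054848093)) top (np.float64(433.3475854159807), np.float64(221.02506182625947))
```

View pics/m7.png

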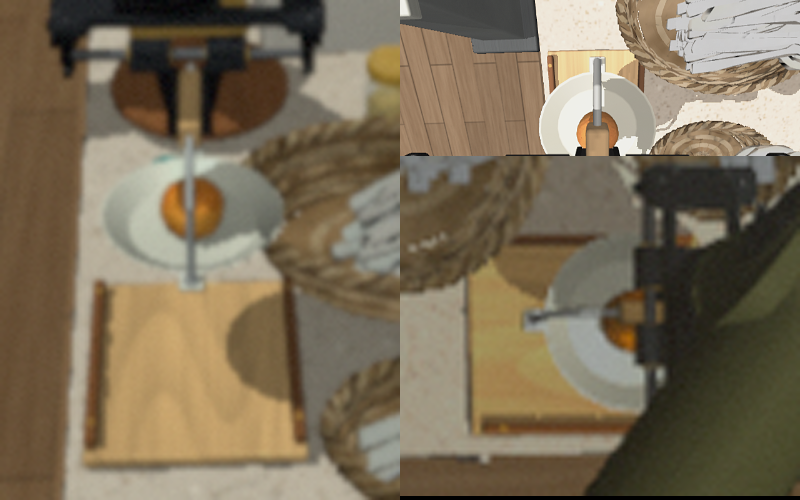

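Side panel: the mandarin is at about (287.3,252.4) against an expected (287.2,251.4), so still in the middle. The bow runs parallel to the rails and the dish is centred over the board. It is now 0.131 m above the board face, so I'll lower it 31 mm to reach 0.10 m.

Call:
{"method": "step_arm", "body": {"commands": [{"travel": [0, 0, 0.001], "turn": [0, 0, -0.1]}, {"travel": [0, 0, 0.003], "turn": [0, 0, -0.2]}, {"travel": [0, 0, 0.006], "turn": [0, 0, -0.3]}, {"travel": [0, 0, 0.01], "turn": [0, 0, -0.3]}, {"travel": [0, 0, 0.014], "turn": [0, 0, -0.3]}]}}

```text
time: 20.35
position: [0.4724, -0.3274, 0.2481]
tool_rot: [-2.252, -2.19, -0.0]
ft_force: [-1.1, -0.0, -2.6]
grip_width: 0.18
grip_force: 35.0
```

Call:
{"method": "step_arm", "body": {"commands": [{"travel": [0, 0, 0.004], "turn": [0, 0, 0]}, {"travel": [0, 0, 0.008], "turn": [0, 0, 0]}, {"travel": [0, 0, 0.012], "turn": [0, 0, 0]}, {"travel": [0, 0, 0.015], "turn": [0, 0, 0]}, {"travel": [0, 0, 0.017], "turn": [0, 0, 0]}]}}

```text
time: 20.85
position: [0.4724, -0.3274, 0.2312]
tool_rot: [-2.252, -2.19, 0.0]
ft_force: [-0.6, -0.8, -3.7]
grip_width: 0.177
grip_force: 35.0
```

Call:
{"method": "step_arm", "body": {"commands": [{"travel": [0, 0, 0], "turn": [0, 0, 0]}, {"travel": [0, 0, 0], "turn": [0, 0, 0]}, {"travel": [0, 0, 0], "turn": [0, 0, 0]}, {"travel": [0, 0, 0], "turn": [0, 0, 0]}, {"travel": [0, 0, 0], "turn": [0, 0, 0]}]}}

```text
time: 21.35
position: [0.4725, -0.3275, 0.2317]
tool_rot: [2.252, 2.19, 0.0]
ft_force: [0.7, 0.5, -3.3]
grip_width: 0.182
grip_force: 35.0
```

Call:
{"method": "step_arm", "body": {"commands": [{"travel": [0, 0, 0], "turn": [0, 0, 0]}, {"travel": [0, 0, 0], "turn": [0, 0, 0]}, {"travel": [0, 0, 0], "turn": [0, 0, 0]}, {"travel": [0, 0, 0], "turn": [0, 0, 0]}, {"travel": [0, 0, 0], "turn": [0, 0, 0]}]}}

```text
time: 21.85
position: [0.4725, -0.3275, 0.2316]
tool_rot: [2.252, 2.19, 0.0]
ft_force: [-0.0, 0.3, -2.7]
grip_width: 0.183
grip_force: 35.0
```

```bash
sed -i 's/>190/>150/;s/>25\]/>15]/' h.py; python3 chk.py
```

```text
[((np.int32(267), np.int32(223), np.int32(11), np.int32(6), np.int32(37)), array([273., 225.])), ((np.int32(296), np.int32(225), np.int32(6), np.int32(5), np.int32(23)), array([298.3, 227. ])), ((np.int32(279), np.int32(255), np.int32(7), np.int32(15), np.int32(69)), array([282.3, 261.8])), ((np.int32(289), np.int32(254), np.int32(8), np.int32(16), np.int32(87)), array([291.9, 260.8])), ((np.int32(256), np.int32(276), np.int32(5), np.int32(47), np.int32(71)), array([258.2, 299.6])), ((np.int32(318), np.int32(312), np.int32(3), np.int32(10), np.int32(16)), array([318.9, 316.3])), ((np.int32(320), np.int32(389), np.int32(23), np.int32(11), np.int32(148)), array([330.3, 395.8]))] (np.float64(287.39258714813354), np.float64(261.00720537887184))
mandarin off [-0.037   0.1611  0.    ]
mandarin off [0.034  0.1477 0.    ]
mandarin off [-0.013  -0.0025  0.    ]
mandarin off [0.0115 0.0002 0.    ]
mandarin off [-0.0705 -0.1355  0.    ]
mandarin off [ 0.0655 -0.1955  0.    ]
mandarin off [ 0.0711 -0.3979  0.    ]
[ 0.4725 -0.3275  0.2316] x-az 88.39 tilt 0.01 [-0.26  0.23  0.95  1.68 -0.19  1.33  0.7 ] 21.85 [-0.   0.3 -2.7]
```

The mandarin, split in two by the bow in this view, is centred to about 1 mm. The dish is level and steady, about 0.10 m above the board. Handing in.

```bash
python3 -c "
from bench import ctrl
print(ctrl.close_job())"
```

```text
the job is handed in; nothing more can be done
None
```

The job is handed in at about 22 s: the dish is held level and steady about 10 cm above the board centre, its bow parallel to the rails and the mandarin within about 1 mm of the middle.

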